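Hang a wood core in the cavity meter

ROBOT

A 6-joint arm with a two-finger parallel gripper is mounted at the origin on the work surface. World frame = base frame: x ahead of the robot, y to its left, z up, the work surface at z = 0. Lengths are in m, angles in rad, forces in N, time in s.
With the tool pointing down it reaches from about 0.275 to 0.875 m from the base axis. Payload 12.5 kg.
Tool frame: the origin (TCP) lies at the very end of the fingers, on their centre line; the grasp point (between the pads) lies 19 mm behind it; z points along the fingers, y is the line along which they close (so a half turn about z gives the same grasp; the last joint's range is limited). The gripper opens to 85 mm and grips with 20 to 120 N. Pads are 22 mm wide; open, the fingers measure 114 mm over their backs; the gripper's body (76 mm by 85 mm) begins 54 mm behind the grasp point. The pads swing forward as they close: fully open they stand 13 mm farther back than shut.
Start: joints at [1.256, 0.351, 1.652, -0, 1.139, -0.085], TCP at [0.125, 0.536, 0.231] pointing down, gripper open.
Joint ranges: [-2.75, 2.75], [-0.79, 2.1], [0.01, 2.65], [-1.57, 4.71], [0.07, 3.14], [-2.87, 2.87]. Speed limits (rad/s): [2.22, 2.22, 2.79, 3.14, 3.14, 3.14].

INTERFACE

Orientations are given as a 3x3 rotation matrix whose columns are the frame's x, y, z axes.
In Python, from bench import manip gives the robot as it stands. Calls block until the motion is done:
- manip.move_ptp(position, orientation): joint-space move of the TCP to a pose.
- manip.move_l(position, attitude=None, max_speed=0.15): straight line of the TCP; attitude=None keeps the orientation; max_speed is the mean speed in m/s.
- manip.move_j(angles): joint-space move.
- manip.set_gripper(opening, effort=None): opening from 0.0 (shut) to 1.0 (fully open); effort is the grip in N (None keeps the last); returns when the fingers have stopped.
- manip.dwell(seconds).
- manip.inverse_kinematics(position, orientation): joint angles nearest the present ones, or None.
- manip.grab_frame(name): name is "scene" or "top" or "wrist"; returns (picture, depth): 420x560x3 uint8, red, green, blue; 420x560 float32, m along the optical axis (not along the pixel's ray), 0 where there is no reading.
- manip.get_calibration(name): a dict with "camera_matrix" (3x3 intrinsics, pixels), "R" (3x3) and "t" (3): a world point X has camera coordinates R X + t. Camera axes: x right, y down, z forward; pixel columns grow to the right and rows downward; lengths in m; the calibration is good to about 2 mm. A picture is of the moment at which its call begins: read the wrist's pose just before it. get_calibration takes no time and is no camera call; for the wrist camera it gives the pose at the moment of the call.
A pose or a line that the arm cannot do raises manip.Unreachable and nothing moves.
- manip.sign_off(): hands the job in; it is judged then, once.
Trained networks look in the newest picture that a camera, given by its name, has taken for a name from the list of things; names that differ only in an ending like _2 or _b are one class to them, and where a whole thing is asked for, a point or a joint stands for the part that bears it (a point fixed in the world has none). Each returns a list of dicts, best first, with "confidence" (0 to 1); they miss things now and then, are a little off and sometimes report something else, mostly with a low value. They report only what shows in the picture. A call takes as long as a camera call.
- manip.look_for(camera, name): "at" ([x, y, z] in m, in world coordinates, good to about 4 mm: the middle of the surface that is visible of it).
Readings, each from a call of its own:
- manip.current_time(): time.
- manip.current_qpos(): joint angles.
- manip.current_joint_vel(): joint speeds.
- manip.current_joint_torque(): joint torques, N m.
- manip.current_ee_pos(): TCP position.
- manip.current_tcp_rot(): TCP orientation.
- manip.current_force(): force on the tool from outside, world axes, zero at the start.
- manip.current_ft_torque(): the same for the moment, N m.
- manip.current_grip_width(): opening from 0.0 (shut) to 1.0 (fully open).
- manip.current_grip_force(): force on a finger pad.
Only numpy, scipy, OpenCV 4.12 (cv2) and the standard library are available. Lean on these libraries where they do the work, as an engineer would, in place of code of your own. Each camera call takes 0.05 s, during which the arm holds its last target. There are 200 camera calls.

TASK

Take a moisture reading of the drill core: with the meter's cavity still empty, press its zero button fully down and let it come up again, then take the core holder (the one with the square grip) out of the rack and lower the core straight down the middle of the meter's guide hole without touching the meter anywhere. Finish holding it there, upright, still and centred, with the holder's flange about 10 mm above the mouth of the hole and never resting on it: do not let go. Leave the reference rod in the rack and everything else on the bench where it is.

Things in the scene. Friction and masses are not known exactly. Their poses are not given: they have to be found in the camera images.
- meter: microwave cavity meter, fixed. White base 190 (x) by 300 (y) by 45 mm high; on it an aluminium drum, 132 mm across, centred 75 mm to -y of the base's centre, flat top at 125 mm, with a white sleeve (48 mm across, 6 mm high) round the guide hole. The zero button and, beyond it to +x, a flat dark display lie on the +y half. Origin: centre of the underside; z up. On the robot's left, yaw within 0.3
- bore_mouth (a point): centre of the mouth of the vertical guide hole, on top of the white sleeve (131 mm above the bench, 75 mm to -y of the meter's centre). The hole is round, 26 mm across and 86 mm deep to the cavity floor. Axes are the meter's, z up
- zero_button (a joint): travel of the meter's zero button, m: 0 up, 0.006 fully down (about 5 N; a spring brings it back)
- zero_button_top (a point): centre of the top of the zero button's cap, which moves with it: black cap 28 mm across in a flat steel bezel 44 mm across, pressed straight down. With the button up it is 67 mm above the bench, 45 mm to -x and 80 mm to +y of the meter's centre
- rack: plywood rack fixed to the bench, 75 mm (x) by 210 mm (y) by 100 mm high, open at both long sides; its top board is 10 mm thick and has two 21 mm holes 55 mm to +y and -y of its centre. The core holder hangs in one and the reference rod in the other. Origin: centre of the underside; z up
- core_holder: core holder, loose, 45 to 80 g: square aluminium grip 18 by 18 by 45 mm on a round flange (32 mm across, 4 mm thick); below it a 16 mm collet 10 mm long, then a round 12 mm wood core ending 80 mm below the flange. Origin: centre of the flange's underside, at first on the rack's top; the grip spans 4 to 49 mm above it, faces square to x and y; z up. Hangs steady when held by the grip
- core_tip (a point): centre of the free lower end of the wood core, 80 mm below the holder's origin on its axis; axes as the holder's
- reference: the meter's reference rod, loose, hanging in the other hole of the rack: black round knob 33 mm across on a short neck (its top 34 mm above the flange's underside), the same 32 mm flange, and a white plastic rod 16 mm across and 60 mm long below. Origin: centre of the flange's underside. To be left alone
- tree_disc: slice of tree trunk, 120 mm across, 25 mm thick, lying loose beyond meter and rack. Origin: centre of its underside. To be left alone
- pin_jar: closed amber glass jar with a white cap, 48 mm across, 62 mm high, beyond the rack. Origin: centre of its underside. To be left alone

How it is judged:
By the outcome, as a careful person would: the job done as asked, in the order asked, and still so for the second after the job is handed in, while the arm keeps its last pose, push and grip.
It also fails if it takes over 64 s, if anything falls off the work surface, if the arm or the gripper's body presses on something with over 40 N, if the wrist force passes 120 N, or if a joint passes its speed limit or range.

## Working session

There is one attempt and no reset: what is moved stays moved. The work goes in short steps, each a Python script; the robot and the scene stay as the last script left them, time stands still between calls to the robot, and variables do not carry over. Pictures are saved under pics/ and viewed, at most 13 in all, crops included, and the job is handed in when it is done.

```bash
mkdir -p pics; ls
python3 - <<'E'
from bench import manip as m
import cv2,numpy as np
ims=[]
for c in ["top","scene"]:
    p,d=m.grab_frame(c); cv2.imwrite(f"pics/{c}0.png",p[:,:,::-1]); np.save(f"pics/{c}0.npy",d)
    k=m.get_calibration(c); print(c,np.round(k["camera_matrix"],1).tolist(),np.round(k["R"],3).tolist(),np.round(k["t"],3).tolist())
    for n in ["meter","bore_mouth","zero_button_top","rack","core_holder","reference","tree_disc","pin_jar"]:
        print(n,[(np.round(r["at"],4).tolist(),round(r["confidence"],2)) for r in m.look_for(c,n)[:2]])
print(m.current_time(),m.current_tcp_rot().round(3).tolist() if hasattr(m.current_tcp_rot(),'round') else m.current_tcp_rot())
E
```

```text
pics
top [[544.9, 0.0, 286.7], [0.0, 544.9, 203.7], [0.0, 0.0, 1.0]] [[0.088, -0.996, 0.005], [-0.976, -0.087, -0.202], [0.201, 0.013, -0.979]] [-0.06, 0.621, 1.401]
meter [([0.5199, 0.216, 0.0467], 0.97)]
bore_mouth [([0.519, 0.2122, 0.0476], 0.64)]
zero_button_top []
rack [([0.4887, -0.2239, 0.0968], 0.75)]
core_holder [([0.5106, -0.2707, 0.1237], 0.57)]
reference [([0.4796, -0.1751, 0.1341], 0.71)]
tree_disc [([0.7869, -0.0413, 0.0238], 0.69)]
pin_jar [([0.7069, -0.2283, 0.0601], 0.72)]
scene [[513.4, 0.0, 277.8], [0.0, 513.4, 208.3], [0.0, 0.0, 1.0]] [[-0.307, 0.952, -0.004], [0.62, 0.197, -0.76], [-0.722, -0.236, -0.65]] [0.205, -0.318, 1.609]
meter [([0.5759, 0.2105, 0.0459], 0.76)]
bore_mouth [([0.574, 0.2144, 0.0457], 0.6)]
zero_button_top [([0.5781, 0.2121, 0.0489], 0.69)]
rack [([0.5065, -0.2219, 0.0396], 0.65), ([0.8045, -0.034, 0.0276], 0.28)]
core_holder [([0.5212, -0.2734, 0.1128], 0.77), ([0.4812, 0.2944, 0.0677], 0.17)]
reference [([0.4865, -0.1681, 0.1079], 0.74)]
tree_disc [([0.7996, -0.0361, 0.0256], 0.82), ([0.478, 0.2936, 0.0671], 0.35)]
pin_jar [([0.5057, -0.2232, 0.0417], 0.7), ([0.7326, -0.2194, 0.0429], 0.69)]
0.9 [[-0.974, 0.228, 0.0], [0.228, 0.974, 0.0], [-0.0, 0.0, -1.0]]
```

View pics/top0.png

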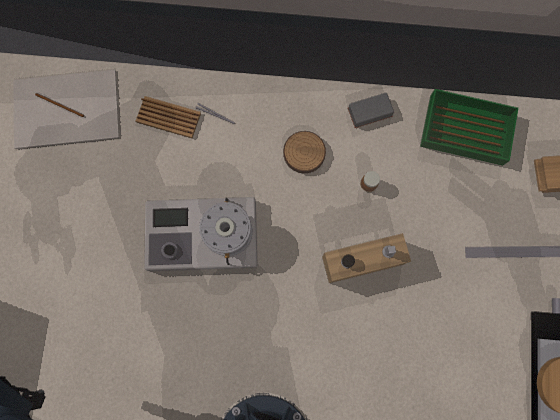

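View pics/scene0.png

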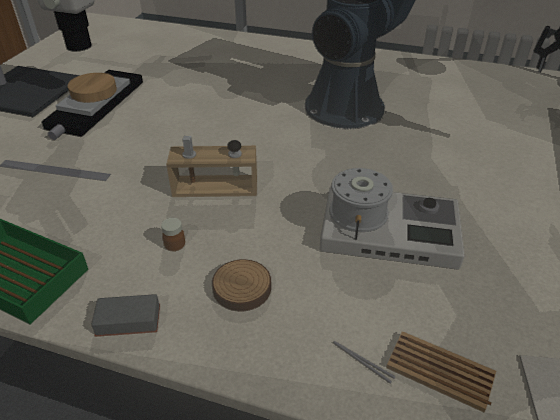

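The top view shows the button at pixel (171,251), the bore at (225,227), the square grip at (390,252) and the black reference knob at (348,261). The scene view agrees with this: the grip is at (188,147) and the knob at (234,147).

```bash
cat > h.py <<'E'
from bench import manip as m
import numpy as np, cv2
def ray(k,uv,z):
    K,R,t=(np.array(k[n],float) for n in ("camera_matrix","R","t"))
    d=R.T@np.linalg.solve(K,[uv[0],uv[1],1]); c=-R.T@t
    return c+d*(z-c[2])/d[2]
def proj(k,X):
    K,R,t=(np.array(k[n],float) for n in ("camera_matrix","R","t"))
    p=K@(R@np.array(X)+t); return p[:2]/p[2]
def down(a):  # tool down, closing axis (tool y) at world angle a
    y=np.array([np.cos(a),np.sin(a),0]); z=np.array([0,0,-1.]); return np.column_stack([np.cross(y,z),y,z])
def snap(c,name):
    k=m.get_calibration(c); p,d=m.grab_frame(c); cv2.imwrite(f"pics/{name}.png",p[:,:,::-1]); np.save(f"pics/{name}.npy",d)
    import pickle; pickle.dump(k,open(f"pics/{name}.pkl","wb")); return k,p,d
E
python3 - <<'E'
from h import *
k=m.get_calibration("top")
P={n:ray(k,uv,z) for n,uv,z in [("btn",(171,250.5),.067),("bore",(225,227),.131),("grip",(390,250.5),.145),("knob",(348,260.5),.13)]}
for n in P: print(n,P[n].round(4))
v=P["btn"]-P["bore"]; print("yaw meter",np.arctan2(v[1],v[0])-np.arctan2(.155,-.045),np.hypot(*v[:2]))
v=P["knob"]-P["grip"]; print("rack",np.arctan2(v[1],v[0])-np.pi/2)
K=m.get_calibration("wrist"); print("cam in tool", (np.array(m.current_tcp_rot()).T@(-K["R"].T@K["t"]-m.current_ee_pos())).round(3), (K["R"]@m.current_tcp_rot()).round(2).tolist(),K["camera_matrix"][0])
b=P["btn"]
for a in (0.1,np.pi/2+.1,-np.pi/2+.1):
    for n in P:
        for z in (.1,.2,.3):
            q=m.inverse_kinematics([*P[n][:2],z],down(a)); print(n,z,round(a,2),None if q is None else np.round(q,2))
E
```

```text
btn [0.4708 0.2877 0.067 ]
bore [0.5359 0.1452 0.131 ]
grip [ 0.5113 -0.2726  0.145 ]
knob [ 0.4788 -0.1715  0.13  ]
yaw meter 0.14619589761549578 0.15662516312379546
rack 0.31080192395377937
cam in tool [ 0.071 -0.    -0.142] [[0.0, 1.0, -0.0], [-0.96, 0.0, -0.28], [-0.28, 0.0, 0.96]] [347.64292245   0.         278.52449828]
btn 0.1 0.1 [ 0.46  0.52  1.76 -0.    0.86  0.36]
btn 0.2 0.1 [ 0.46  0.39  1.68 -0.    1.07  0.36]
btn 0.3 0.1 [ 0.46  0.29  1.56 -0.    1.29  0.36]
bore 0.1 0.1 [ 0.18  0.53  1.75 -0.    0.87  0.08]
bore 0.2 0.1 [ 0.18  0.39  1.67 -0.    1.08  0.08]
bore 0.3 0.1 [ 0.18  0.3   1.55 -0.    1.29  0.08]
grip 0.1 0.1 [-0.57  0.57  1.68 -0.    0.9  -0.67]
grip 0.2 0.1 [-0.57  0.44  1.61 -0.    1.1  -0.67]
grip 0.3 0.1 [-0.57  0.35  1.49 -0.    1.31 -0.67]
knob 0.1 0.1 [-0.44  0.46  1.87 -0.    0.81 -0.54]
knob 0.2 0.1 [-0.44  0.31  1.79 -0.    1.04 -0.54]
knob 0.3 0.1 [-0.44  0.21  1.67 -0.    1.27 -0.54]
btn 0.1 1.67 [ 0.46  0.52  1.76 -0.    0.86 -1.21]
btn 0.2 1.67 [ 0.46  0.39  1.68 -0.    1.07 -1.21]
btn 0.3 1.67 [ 0.46  0.29  1.56 -0.    1.29 -1.21]
bore 0.1 1
[... 390 characters left out ...]
    1.04 -2.11]
knob 0.3 1.67 [-0.44  0.21  1.67 -0.    1.27 -2.11]
btn 0.1 -1.47 [ 0.46  0.52  1.76 -0.    0.86  1.93]
btn 0.2 -1.47 [ 0.46  0.39  1.68 -0.    1.07  1.93]
btn 0.3 -1.47 [ 0.46  0.29  1.56 -0.    1.29  1.93]
bore 0.1 -1.47 [ 0.18  0.53  1.75 -0.    0.87  1.65]
bore 0.2 -1.47 [ 0.18  0.39  1.67 -0.    1.08  1.65]
bore 0.3 -1.47 [ 0.18  0.3   1.55 -0.    1.29  1.65]
grip 0.1 -1.47 [-0.57  0.57  1.68 -0.    0.9   0.9 ]
grip 0.2 -1.47 [-0.57  0.44  1.61 -0.    1.1   0.9 ]
grip 0.3 -1.47 [-0.57  0.35  1.49 -0.    1.31  0.9 ]
knob 0.1 -1.47 [-0.44  0.46  1.87 -0.    0.81  1.04]
knob 0.2 -1.47 [-0.44  0.31  1.79 -0.    1.04  1.04]
knob 0.3 -1.47 [-0.44  0.21  1.67 -0.    1.27  1.04]
```

Run:
```python
from h import *
a=np.pi/2+.146
m.move_ptp([.536,.145,.27],down(a)); print(m.current_time())
m.dwell(.15)
k,p1,d=snap("wrist","w_bore"); print("bore",m.look_for("wrist","bore_mouth")[:1])
print("pred",proj(k,[.536,.145,.131]))
m.move_ptp([.472,.289,.22],down(a)); m.set_gripper(0.0,30); m.dwell(.15)
k,p2,d=snap("wrist","w_btn"); print("btn",m.look_for("wrist","zero_button_top")[:1],proj(k,[.472,.289,.067]))
cv2.imwrite("pics/both.png",cv2.resize(np.vstack([p1,p2])[:,:,::-1],(400,600)) ) if 0 else None
print(m.current_time(),m.current_force())
```

```text
2.9417
bore [{'at': [0.5098, 0.2082, 0.042], 'confidence': 0.94}]
pred [277.90099334 202.9203667 ]
btn [{'at': [0.473, 0.2924, 0.0672], 'confidence': 0.88}] [278.61382747 198.85298458]
4.9083 [ 0.43755011 -0.08513573  0.09277303]
```

View pics/w_bore.png

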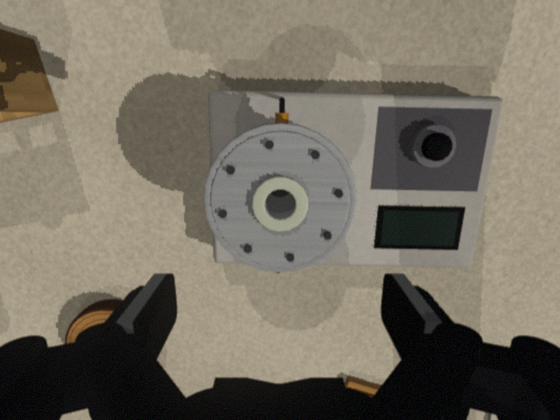

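View pics/w_btn.png

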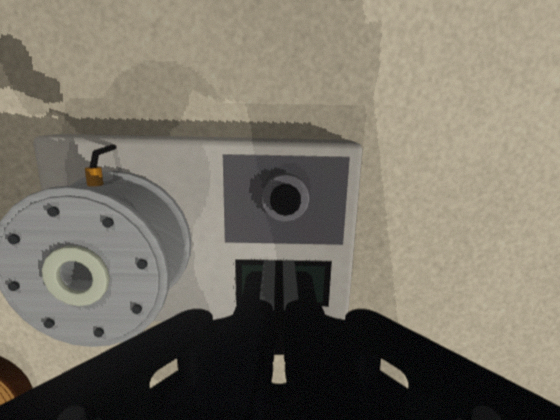

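The first wrist picture shows the sleeve and bore at about (280,204). The second shows the button cap at about (285,199). I'll fit both, then press the button.

```bash
cat >> h.py <<'E'
def blob(mask,near):
    n,l,s,c=cv2.connectedComponentsWithStats(mask.astype(np.uint8))
    i=min((i for i in range(1,n) if s[i,4]>80),key=lambda i:np.hypot(*(c[i]-near)))
    cs,_=cv2.findContours((l==i).astype(np.uint8),cv2.RETR_EXTERNAL,cv2.CHAIN_APPROX_NONE)
    ct=max(cs,key=cv2.contourArea); return cv2.fitEllipse(ct),ct
E
python3 - <<'E'
from h import *
import pickle
L=lambda n:(cv2.imread(f"pics/{n}.png").astype(int),pickle.load(open(f"pics/{n}.pkl","rb")))
def sleeve(n,near):
    p,k=L(n); b,g,r=p[...,0],p[...,1],p[...,2]
    e,_=blob((g-b>12)&(g>=r-3)&(g>130),near); w=ray(k,e[0],.131); print(n,"sleeve",e,w.round(4)); return w
s=sleeve("w_bore",(280,204)); s2=sleeve("w_btn",(75,276))
p,k=L("w_bore"); m_=p.max(2)<110
e,_=blob(m_&(np.hypot(*(np.indices(m_.shape)[::-1]-np.array([280,204])[:,None,None]))<24),(280,204)); print("hole",e,ray(k,e[0],.131))
for n,near in (("w_btn",(285,199)),("w_bore",(436,146))):
    p,k=L(n); e,_=blob(p.max(2)<35,near); w=ray(k,e[0],.067); print(n,"btn",e,w.round(4))
    v=w-s; print("yaw",np.arctan2(v[1],v[0])-np.arctan2(.155,-.045),np.hypot(*v[:2]))
E
```

```text
w_bore sleeve ((280.1880798339844, 203.74441528320312), (52.85810089111328, 54.614051818847656), 82.6563720703125) [0.5364 0.147  0.131 ]
w_btn sleeve ((74.66729736328125, 276.36376953125), (54.621734619140625, 67.17285919189453), 114.07391357421875) [0.5358 0.1483 0.131 ]
hole ((280.250732421875, 203.8528594970703), (29.483234405517578, 29.847991943359375), 111.8608627319336) [0.53650477 0.14705204 0.131     ]
w_btn btn ((284.7037658691406, 199.02854919433594), (29.303234100341797, 30.038496017456055), 154.8566131591797) [0.4714 0.2943 0.067 ]
yaw 0.13328592279656282 0.1610028271099886
w_bore btn ((435.9747314453125, 146.07901000976562), (26.818708419799805, 30.248512268066406), 74.91617584228516) [0.4729 0.2914 0.067 ]
yaw 0.13178869989959963 0.15779273366309465
```

Run:
```python
from h import *
m.move_l([.472,.293,.085]); m.dwell(.1); f0=np.array(m.current_force())[2]
for z in np.r_[.072,np.arange(.067,.05,-.001)]:
    m.move_l([.472,.293,z],max_speed=.04); f=np.array(m.current_force())[2]-f0
    print(round(z,4),np.round(m.current_ee_pos()[2],4),round(f,2))
    if f>14: break
m.dwell(.3); print(m.current_force()[2]-f0,m.current_ee_pos())
m.move_l([.472,.293,.10],max_speed=.1); m.dwell(.2); print(m.current_force(),m.current_time())
snap("scene","sc1"); print(m.current_time())
```

```text
0.072 0.0717 0.26
0.067 0.0669 1.21
0.066 0.0661 2.13
0.065 0.065 2.97
0.064 0.064 1.87
0.063 0.063 3.48
0.062 0.062 2.92
0.061 0.061 5.78
0.06 0.0609 15.58
15.862797282509776 [0.47212209 0.29306058 0.06087746]
[-0.63751413 -0.09113482 -0.3934869 ] 9.6083
9.6583
```

The button reached its stop at z = 0.061 with the force climbing, and it's released now. Next is the rack.

Run:
```python
from h import *
m.move_l([.472,.293,.22],max_speed=.3)
m.move_ptp([.511,-.27,.25],down(.31)); m.set_gripper(.75,30); m.dwell(.15)
k,p,d=snap("wrist","w_core"); print(m.look_for("wrist","core_holder")[:2],m.look_for("wrist","reference")[:1],proj(k,[.511,-.27,.149]),m.current_time())
```

```text
[{'at': [0.5144, -0.2677, 0.1345], 'confidence': 0.86}] [{'at': [0.4811, -0.1736, 0.1334], 'confidence': 0.96}] [277.8803614  215.98839979] 13.1667
```

View pics/w_core.png

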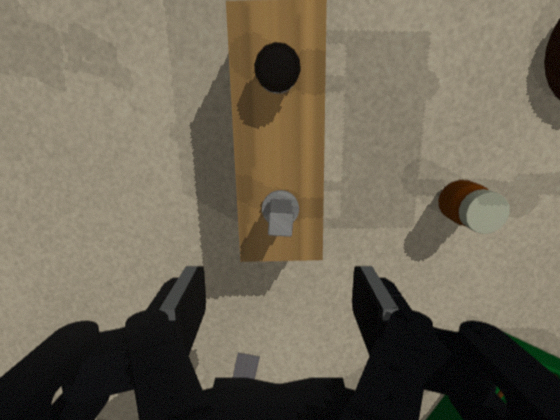

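Run:
```python
import cv2
p=cv2.imread("pics/sc1.png"); cv2.imwrite("pics/sc1c.png",cv2.resize(p[150:270,310:480],None,fx=4,fy=4))
```

```text
(no output)
```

The grip's top square is at about (281,226), over its flange at (280,207). It looks square to the tool, with the reference knob at (278,66). I'll use depth to get the exact position and yaw.

Run:
```python
from h import *
import pickle
d=np.load("pics/w_core.npy"); k=pickle.load(open("pics/w_core.pkl","rb"))
v,u=np.indices(d.shape); K=np.array(k["camera_matrix"]); R=np.array(k["R"]); t=np.array(k["t"])
X=(np.stack([(u-K[0,2])/K[0,0]*d,(v-K[1,2])/K[1,1]*d,d],-1)-t)@R
near=(np.hypot(u-280,v-215)<45)&(d>0)
top=near&(X[...,2]>.143); P=X[top]; print(top.sum(),P.min(0).round(4),P.max(0).round(4),P.mean(0).round(4),np.median(P[:,2]))
fl=near&(X[...,2]>.1015)&(X[...,2]<.108)
for nm,mk,z in (("top",top,.149),("flange",fl,.104)):
    ct=np.argwhere(mk)[:,::-1].astype(np.float32); r=cv2.minAreaRect(ct); print(nm,mk.sum(),r,ray(k,r[0],z).round(4))
    c=cv2.boxPoints(r); W=np.array([ray(k,q,z) for q in c]); e=np.diff(W,axis=0)[:,:2]; print(np.hypot(*e.T).round(4),np.arctan2(e[:,1],e[:,0]).round(3))
r=X[(np.hypot(u-278,v-66)<25)&(X[...,2]>.125)]; print("knob",r.mean(0).round(4))
p=cv2.imread("pics/w_core.png"); cv2.imwrite("pics/core_c.png",cv2.resize(p[170:270,220:340],None,fx=5,fy=5,interpolation=0))
```

```text
587 [ 0.5043 -0.2861  0.1432] [ 0.5249 -0.2655  0.1498] [ 0.5144 -0.2751  0.1477] 0.1477667693643387
top 587 ((280.244873046875, 223.0620880126953), (24.249282836914062, 24.66451072692871), 4.763641834259033) [ 0.5143 -0.2746  0.149 ]
[0.0189 0.0176 0.0189] [ 1.793  0.224 -1.329]
flange 465 ((279.86981201171875, 205.2451934814453), (30.53558349609375, 36.251014709472656), 87.70938873291016) [ 0.5137 -0.2729  0.104 ]
[0.0306 0.0269 0.0314] [ 0.351 -1.206 -2.79 ]
knob [ 0.4791 -0.1724  0.1327]
```

View pics/core_c.png

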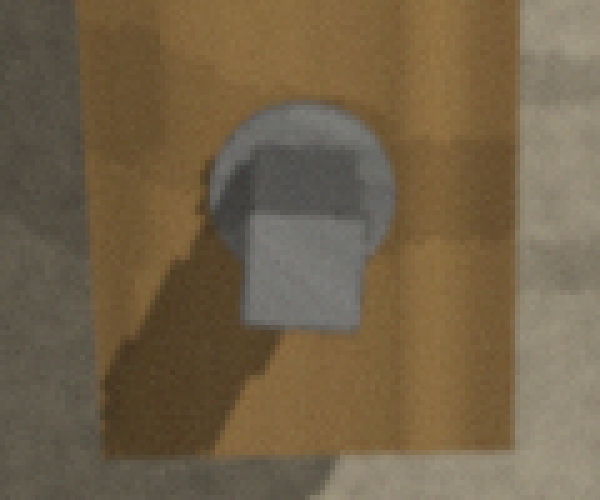

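The crop shows the grip's top square with corners at (247,213), (362,213), (360,330) and (242,325), so it's turned only a degree or two from the tool.

Run:
```python
from h import *
import pickle
k=pickle.load(open("pics/w_core.pkl","rb"))
W=np.array([ray(k,(220+x/5-.4,170+y/5-.4),.149) for x,y in [(247,213),(362,213),(360,330),(242,325)]])[:,:2]
e=np.roll(W,-1,0)-W; yaw=(np.arctan2(e[:,1],e[:,0])%(np.pi/2)); c=W.mean(0)
print(c.round(4),yaw.round(3),np.hypot(*e.T).round(4))
a=float(np.median(yaw)); c=.6*c+.4*np.array([.5137,-.2729]); print(c,a)
m.move_ptp([*c,.20],down(a))
m.dwell(.1);f0=np.array(m.current_force())
m.move_l([*c,.111],max_speed=.12); m.dwell(.1); print("f",np.array(m.current_force())-f0)
m.set_gripper(0,40); m.dwell(.2); print("grip",m.current_grip_width()*85,m.current_grip_force(),np.array(m.current_force())-f0,m.current_ft_torque(),m.current_time())
```

```text
[ 0.5144 -0.2751] [0.31  0.305 0.265 0.26 ] [0.0167 0.018  0.0175 0.0172]
[ 0.51411293 -0.27424263] 0.28487874861598184
f [-0.81453998 -0.32857831 -0.91809057]
grip 17.331100010531337 39.37859773635864 [-0.48495442 -0.40448584  3.50502223] [0.00363203 0.08319148 0.02334164] 15.25
```

Run:
```python
from h import *
c=np.array([.51411293,-.27424263]); a=.28488
m.move_l([*c,.275],max_speed=.12); print("grip",m.current_grip_width()*85,m.current_grip_force(),m.current_force())
m.move_ptp([.40,-.06,.285],down(a))
m.move_ptp([.5365,.147,.285],down(a)); m.dwell(.4)
k,p,d=snap("wrist","w_hold"); snap("scene","sc_hold"); snap("top","top_hold")
print(m.current_ee_pos(),m.look_for("wrist","core_tip")[:1],proj(k,[.5365,.147,.131]),m.current_time())
```

```text
grip 17.32237525656061 39.0188205242157 [ 0.73527716 -0.17651955  0.26725679]
[0.53649118 0.1468927  0.28508227] [{'at': [0.5343, 0.1493, 0.3158], 'confidence': 0.9}] [277.98683102 198.46137605] 19.3
```

View pics/w_hold.png

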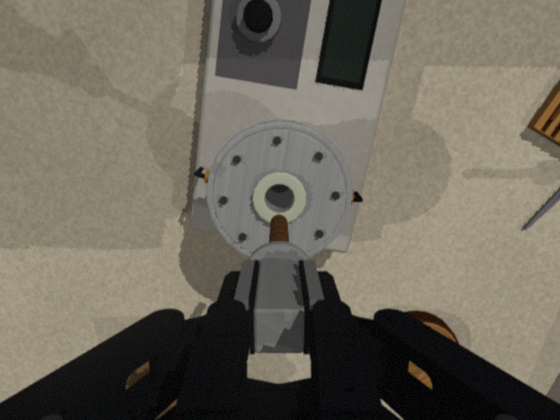

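View pics/sc_hold.png

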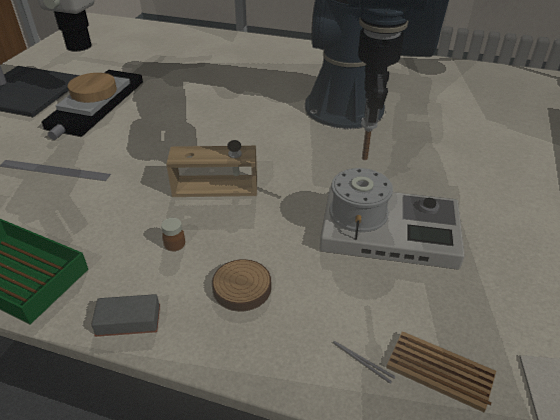

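The wrist view shows the core held straight between the fingers, with its tip at about (279,216) and the bore at (279,198). The scene view shows it hanging above the drum, and the rack still holds the reference. Next I'll measure the offset from tip to bore.

```bash
cat > meas.py <<'E'
from h import *
import pickle
from scipy.optimize import least_squares
def core(name, zt, tcp, near, r0):
    p=cv2.imread(f"pics/{name}.png").astype(int); k=pickle.load(open(f"pics/{name}.pkl","rb"))
    b,g,r=p[...,0],p[...,1],p[...,2]; v,u=np.indices(b.shape)
    mk=(r-b>25)&(abs(u-near[0])<20)&(v>near[1]-25)&(v<near[1]+40)
    e,ct=blob(mk,near); ct=ct[:,0,:].astype(float); v0=ct[:,1].min()
    rows=[(y,ct[ct[:,1]==y][:,0].min(),ct[ct[:,1]==y][:,0].max()) for y in range(int(v0)+6,int(ct[:,1].max())-3)]
    th=np.linspace(0,2*np.pi,60)
    def sil(s,x,y):   # silhouette of tip ring
        return np.array([proj(k,[x+.006*np.cos(q),y+.006*np.sin(q),zt]) for q in th])
    def f(s):
        R=sil(0,s[0],s[1]); return [R[:,1].min()-(v0-.0), (R[:,0].min()+R[:,0].max())/2-np.mean([(a+c)/2 for y,a,c in rows if y<v0+14])]
    s=least_squares(f,tcp[:2]).x
    print(name,"tip",s.round(4),"minus tcp",(s-tcp[:2]).round(4),"v0",v0,"rows",[(y,(a+c)/2,c-a+1) for y,a,c in rows][::4])
    print(" axis px predicted (tip, mid)",proj(k,[*tcp[:2],zt]).round(1),proj(k,[*tcp[:2],zt+.04]).round(1))
    e,_=blob((g-b>12)&(g>=r-3)&(g>r0),(279,198)); 
    return s
E
python3 - <<'E'
from meas import *
core("w_hold",.194,np.array([.5365,.1469]),(279,225),120)
k=pickle.load(open("pics/w_hold.pkl","rb")); p=cv2.imread("pics/w_hold.png").astype(int); b,g,r=p[...,0],p[...,1],p[...,2]
v,u=np.indices(b.shape)
mk=(g-b>12)&(g>=r-3)&(g>110)&(np.hypot(u-279,v-198)<40)&(v<212)
e,ct=blob(mk,(279,198)); ct=ct[:,0,:]; hull=ct[(np.hypot(ct[:,0]-279.,ct[:,1]-198.)>21)&(ct[:,1]<210)]
W=np.array([ray(k,q,.131)[:2] for q in hull]); s=least_squares(lambda s:np.hypot(*(W-s[:2]).T)-s[2],[.536,.147,.024]); print("sleeve",s.x.round(4))
hm=(p.max(2)<110)&(np.hypot(u-279,v-198)<18)&(v<213); e,ct=blob(hm,(279,198)); ct=ct[:,0,:]; ct=ct[ct[:,1]<208]
W=np.array([ray(k,q,.131)[:2] for q in ct]); s=least_squares(lambda s:np.hypot(*(W-s[:2]).T)-s[2],[.536,.147,.013]); print("hole",s.x.round(4))
# same in third camera views
for n in ("sc_hold","top_hold"):
    k=pickle.load(open(f"pics/{n}.pkl","rb")); print(n,[proj(k,[.5365,.147,z]).round(1).tolist() for z in (.131,.194,.234)])
p=cv2.imread("pics/sc_hold.png"); cv2.imwrite("pics/sch.png",cv2.resize(p[100:220,310:430],None,fx=5,fy=5,interpolation=2))
E
```

```text
w_hold tip [0.5377 0.1452] minus tcp [ 0.0012 -0.0017] v0 214.0 rows [(220, np.float64(279.0), np.float64(15.0)), (224, np.float64(279.0), np.float64(15.0)), (228, np.float64(279.0), np.float64(17.0)), (232, np.float64(279.0), np.float64(17.0)), (236, np.float64(279.0), np.float64(17.0))]
 axis px predicted (tip, mid) [278.  219.5] [278.  239.3]
sleeve [0.5372 0.1478 0.0229]
hole [0.5373 0.1479 0.0124]
sc_hold [[361.6, 182.2], [364.7, 158.0], [366.8, 141.7]]
top_hold [[224.3, 226.7], [221.6, 222.5], [219.7, 219.7]]
```

View pics/sch.png

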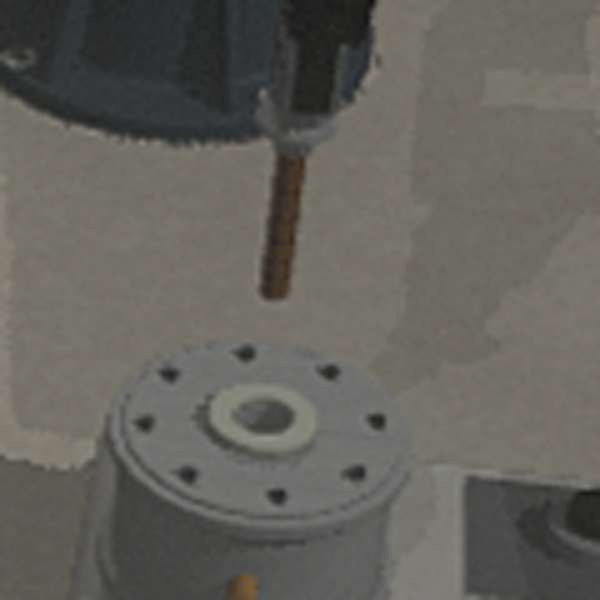

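Run:
```python
from meas import *
m.move_l([.5365,.1484,.229],max_speed=.08); m.dwell(.4)
snap("wrist","w_low"); snap("scene","sc_low"); tcp=np.array(m.current_ee_pos()); print(tcp,m.current_time())
k=pickle.load(open("pics/w_low.pkl","rb")); print(proj(k,[*tcp[:2],.138]),proj(k,[.5369,.1474,.131]))
A=cv2.imread("pics/w_low.png"); B=cv2.imread("pics/sc_low.png")
u,v=proj(k,[.5369,.1474,.131]).astype(int); print(u,v)
cv2.imwrite("pics/low.png",np.hstack([cv2.resize(A[v-40:v+40,u-40:u+40],(399,400),interpolation=2),cv2.resize(B[145:209,330:394],(400,400),interpolation=2)]))
```

```text
[0.53649784 0.14839166 0.22904919] 20.65
[277.74423959 219.97525372] [277.89995869 218.55197952]
277 218
```

View pics/low.png

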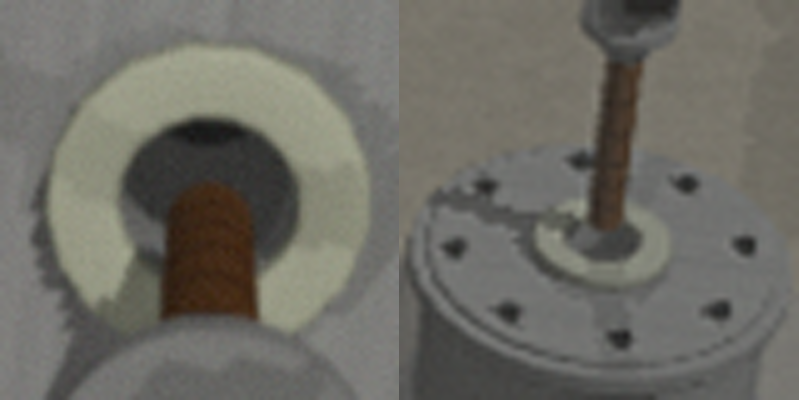

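The tip is centred over the hole in both views. Wrist crop: hole centre at x = 209.5 and core at 210, with the vertical position consistent once projected. Scene crop: hole at 603.5 and core at 607, where 605.5 is expected. The core is upright, so I'll lower it.

Run:
```python
from meas import *
f0=np.array(m.current_force())
for z in (.20,.175,.152):
    m.move_l([.5365,.1484,z],max_speed=.05); print(z,(np.array(m.current_force())-f0).round(2))
m.dwell(.6); print((np.array(m.current_force())-f0).round(2),m.current_ee_pos(),m.current_grip_width()*85,m.current_time())
snap("wrist","w_fin"); snap("scene","sc_fin")
A=cv2.imread("pics/w_fin.png"); B=cv2.imread("pics/sc_fin.png")
k=pickle.load(open("pics/sc_fin.pkl","rb")); print([((proj(k,[.5365,.148,z])-[330,130])*6.25).round(0).tolist() for z in (.131,.141,.145)])
cv2.imwrite("pics/fin.png",np.hstack([A[150:350,180:380].repeat(2,0).repeat(2,1),cv2.resize(B[130:194,330:394],(400,400),interpolation=2)]))
```

```text
0.2 [0.09 1.26 0.45]
0.175 [-0.19  0.19  1.43]
0.152 [0.   0.4  0.24]
[0.57 0.76 0.69] [0.53649406 0.14838488 0.15201198] 17.650314930420915 23.2417
[[200.0, 327.0], [203.0, 303.0], [204.0, 294.0]]
```

View pics/fin.png

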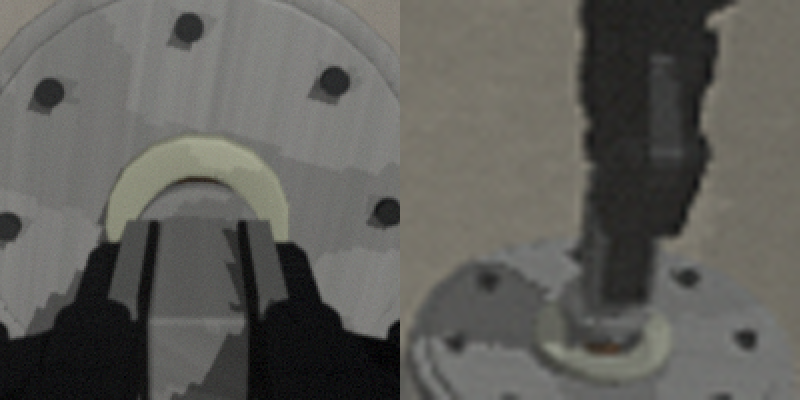

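The core is in the hole with no contact force, and the flange sits above the sleeve. I'll check the flange gap by depth.

Run:
```python
from meas import *
d=np.load("pics/w_fin.npy"); k=pickle.load(open("pics/w_fin.pkl","rb"))
K=k["camera_matrix"]; v,u=np.indices(d.shape)
X=(np.stack([(u-K[0,2])/K[0,0]*d,(v-K[1,2])/K[1,1]*d,d],-1)-k["t"])@k["R"]
for n,c in (("sleeve",(280,227)),("sleeveL",(242,250)),("drum",(280,205)),("flange",(280,249)),("flange2",(280,253))):
    print(n,np.median(X[c[1]-1:c[1]+2,c[0]-5:c[0]+6].reshape(-1,3),0).round(4))
fl=(abs(X[...,2]-.145)<.005)&(v<258)&(abs(u-280)<40)&(v>236)
ct=blob(fl,(280,248))[1][:,0,:]
arc=np.array([[x,ct[ct[:,0]==x][:,1].min()] for x in range(256,305) if (ct[:,0]==x).any()])
for z in (.144,.145):
    W=np.array([ray(k,q,z)[:2] for q in arc]); s=least_squares(lambda s:np.hypot(*(W-s).T)-.016,[.5365,.148]); print("flange c",s.x.round(4),np.sqrt(2*s.cost/len(W)).round(4))
p=cv2.imread("pics/w_fin.png").astype(int); b,g,r=p[...,0],p[...,1],p[...,2]
mk=(g-b>12)&(g>=r-3)&(g>100)&(abs(u-280)<60)&(v<275)&(v>205); ct=blob(mk,(280,230))[1][:,0,:]
arc=np.array([[x,ct[ct[:,0]==x][:,1].min()] for x in range(236,323) if (ct[:,0]==x).any()])
W=np.array([ray(k,q,.131)[:2] for q in arc]); s=least_squares(lambda s:np.hypot(*(W-s).T)-.024,[.5365,.148]); print("sleeve c",s.x.round(4),np.sqrt(2*s.cost/len(W)).round(4))
```

```text
sleeve [0.5326 0.1655 0.1298]
sleeveL [0.5177 0.1484 0.13  ]
drum [0.53   0.1748 0.1239]
flange [0.5343 0.1595 0.1438]
flange2 [0.5348 0.1576 0.1436]
flange c [0.5371 0.1478] 0.0002
flange c [0.537  0.1481] 0.0002
sleeve c [0.5373 0.1473] 0.0003
```

```bash
python3 -c "
from bench import manip as m
print(m.sign_off())"
```

```text
the job is handed in; nothing more can be done
None
```

I pressed the zero button fully and released it with the cavity empty. The core is now held still and upright in the guide hole, centred to about 1 mm, with the flange about 10 mm above the mouth and no contact force felt on the way down. The job is handed in at about 23 s on the robot's clock.

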